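# Push the trinket tray home and hold its loose pull hole-up for glue

## Task

The wooden pull has come off the dowel on the front of the trinket tray and is to be glued back on. Slide the tray, with what is in it, fully home into its slot in the organiser, so that it will not give when the pull is pressed on. Then pick up the loose pull, turn it over to find the end with the blind hole (its two ends look alike otherwise) and finish still holding it steady in the gripper, a good 10 cm above the ledge and touching nothing else, with the hole facing straight up ready for the glue; keep the comb and roll-on in the tray and leave the other things where they lie.

Things in the scene. Friction and masses are not known exactly. Their poses are not given: they have to be found in the camera images.
- organiser: fixed bottomless plywood frame on the ledge, 279 mm wide, 176 deep, 59 high, with two slots side by side facing the robot; trays run on the ledge itself. Task's slot: the right-hand one seen from the robot, 126 mm wide, 50 high, 170 deep to the back panel. Origin on the ledge, middle of that slot's mouth; x into the slot, y left, z up. The ledge between it and the robot is bare
- left_pull (a point): pull of the second tray, which fills the organiser's left slot and stays shut: middle of its outer end, 36 mm in front of the frame (-x), 135 mm to the left of the task's slot, 22 mm above the ledge. Same 38 mm octagonal shape as the loose pull; fixed, not to be used
- tray: loose open wooden tray, 120 mm wide, 170 deep, front wall 42 high and 8 thick, other walls 34 to 36 high, floor 5; about 0.3 kg. Starts square to the right slot, 80 to 115 mm of it sticking out. Origin under the middle of the front wall's outer face, x to its back, y left, z up. Fully home, its back meets the back panel, its face is flush with the frame and its origin meets the organiser's
- dowel_tip (a point): free end of the bare round dowel, 12 mm thick, that sticks out 18 mm (to -x) from the middle of the tray's front face, 22 mm above the ledge; the face is free for pushing on both sides of it
- pull: the loose wooden pull: octagonal block, 38 mm across flats, 36 long, about 35 g, lying on a flat, pointing any way, on the ledge right of the organiser. Origin at its middle, 19 mm above the ledge as it lies; z runs along its length and out of the end with the hole; x and y are normal to flats. Blind hole 13 mm wide, 20 deep in the +z end; the other end is plain
- pull_mouth (a point): middle of the hole's mouth, 18 mm from the pull's middle along its +z; z points out of the hole
- rollon: white plastic roll-on bottle, 33 mm thick and 95 mm long, lying in the tray; origin in the middle of its base, x along its length to the cap. Part of the tray's load.
- comb: wooden comb, 125 x 38 x 5 mm, lying flat in the tray; origin under its middle, x along its length. Part of the tray's load.
- flask: closed steel hip flask lying flat on the ledge to the left, 92 mm wide, 131 mm long with its cap, 24 mm high; origin under its middle, x towards the cap. Leave it.
- dish: round brass-coloured dish with a key ring in it, 84 mm wide, 18 mm high, on the ledge to the right; origin under its middle. It, the tin and the pull may change places. Leave it.
- tin: flat round aluminium tin, 52 mm wide, 21 mm high, on the ledge to the right; origin under its middle. Leave it.
- acrylic_box: clear acrylic box with a sliding lid, 120 x 80 x 49 mm, standing on top of the organiser over the left slot; origin under its middle. Its top is 108 mm above the ledge. Leave it.
- glue: standing white glue bottle, 45 mm thick, 108 mm high, at the left; origin under its middle. Leave it.
Things that resemble listed ones, but are neither listed nor needed, are in the scene too. Of the things that look like the pull, the smallest one is meant. What is shaped like the glue but purple is not meant.

How it is judged (in metres and radians):
On the way, in this order (a step that is already met when the one before it is completed fails the run):
1. the loaded tray is fully home in its slot (x of tray in the frame of organiser above -0.005 m and angle between the x axis of tray and the x axis of organiser, either way round below 0.05 rad and y of tray in the frame of organiser between -0.006 and 0.006 m and height (world z) of tray below 0.006 m and x of rollon in the frame of tray between 0 and 0.17 m and y of rollon in the frame of tray between -0.06 and 0.06 m and z of each of rollon, comb in the frame of tray below 0.045 m and x of comb in the frame of tray between 0 and 0.17 m and y of comb in the frame of tray between -0.06 and 0.06 m), for 0.2 s.
2. the pull is off the ledge, in the gripper's fingers (contact force between the fingers and pull above 0.5 N and height (world z) of pull above 0.06 m), for 0.2 s.
At the end, for the whole second after the job is handed in: tray flat in its slot, at most 5 mm proud, square to 0.05 rad, roll-on and comb still in it; pull held at rest in the fingers, its middle over 105 mm above the ledge, hole facing up within 0.3 rad, touching neither organiser, tray, acrylic box nor glue bottle (all of step 1 and contact force between the fingers and pull above 0.5 N and height (world z) of pull above 0.105 m and angle between pull's own z axis and vertical below 0.3 rad and linear speed of pull below 0.03 m/s and angular speed of pull below 0.3 rad/s and contact force between pull and organiser below 0.1 N and contact force between pull and tray below 0.1 N and contact force between pull and acrylic_box below 0.1 N and contact force between pull and glue below 0.1 N); the arm keeps its last pose, push and grip.
It fails at once if a bystander (flask, dish, tin, acrylic box, glue bottle) is shifted by more than 25 mm (distance of any of flask, dish, tin, acrylic_box, glue from where it was at the start of the episode above 0.025 m).
It also fails if it takes over 64 s, if anything falls off the work surface, if the arm or the gripper's body presses on something with over 40 N, if the wrist force passes 120 N, or if a joint passes its speed limit or range.

## Robot

A 6-joint arm with a two-finger parallel gripper is mounted at the origin on the work surface. World frame = base frame: x ahead of the robot, y to its left, z up, the work surface at z = 0. Lengths are in mm, angles in rad, forces in N, time in s.
With the tool pointing down it reaches from about 400 to 925 mm from the base axis. Payload 12.5 kg.
Tool frame: the origin (TCP) lies midway between the tips of the shut fingers; the grasp point (between the pads) lies 19 mm behind it (manip.grip_point_offset is the distance from the TCP to the grasp point, in mm); z points along the fingers, y is the line along which they close (so a half turn about z gives the same grasp; the last joint's range is limited). The gripper opens to 95 mm and grips with 3 to 60 N. Pads are 20 mm wide; open, the fingers measure 119 mm over their backs; the gripper's body (75 mm by 180 mm) begins 59 mm behind the grasp point.
Start: joints at [-1.282, 0.491, 1.559, -0, 1.092, -0.106], TCP at [240.414, -576.93, 214.661] pointing down, gripper open.
Joint ranges: [-3.1, 3.1], [-0.84, 2.19], [0.05, 2.79], [-1.13, 4.28], [0.06, 2.93], [-2.69, 2.69]. Speed limits (rad/s): [2.22, 2.22, 2.79, 3.14, 3.14, 3.14].

## Interface

Orientations are given as [roll, pitch, yaw] about the fixed x, y, z axes, in that order (R = Rz(yaw) Ry(pitch) Rx(roll)).
In Python, from plant import manip, optics, hand_in, finder gives the robot as it stands.
- The arm moves only by the tool arm_command, never from a script. Its argument "commands" is one flat list of numbers, 4 for each row, row after row: the shift along the world's x, y, z in cm, then the turn about the world's z in rad. In form: [x, y, z, turn, x, y, z, turn, ...]. A call has 1 to 20 rows; each row shifts and turns the commanded pose from where the row before left it; what a row does not reach is not made up. A row lasts 1/8 s, in which the tool goes at most 62.5 mm and 10.7 degrees, less where a joint would pass 70% of its speed; a pose out of reach is approached as far as the arm can. A call is refused whole if a number of a shift passes 6.25 or a number of a turn 0.188, either way. A call with a gripper value outside its range is refused whole. "gripper" is the closure, from -1 (fully open) to 1 (shut), set as the call begins (left out, the last holds). The fingers move at their own pace and stop on an object; "force" is the grip in N (left out, the last holds). Time passes only in rows, so rows that do not move let the fingers close. It gives the time, the measured TCP pose, the force, the opening and the grip force at its end, in the units of the state.
- manip.get_obs(): the state, without advancing time (a new reading comes with each control period).
- optics.get_image(name): name is "scene" or "top" or "wrist"; returns (picture, depth): 384x512x3 uint8, red, green, blue; 384x512 float32, mm along the optical axis (not along the pixel's ray), 0 where there is no reading.
- optics.camera_model(name): a dict with "mtx" (3x3 intrinsics, pixels), "R" (3x3) and "t" (3): a world point X has camera coordinates R X + t; the wrist camera has in their place "tool_from_camera" (4x4, takes a point from camera to tool coordinates, whose origin is the TCP and whose axes are the flange's). Camera axes: x right, y down, z forward; pixel columns grow to the right and rows downward; lengths in mm; the calibration is good to about 2 mm. A picture is of the moment at which its call begins: read the wrist's pose just before it. camera_model takes no time and is no camera call.
- hand_in(): hands the job in; it is judged then, once.
Trained networks look in the newest picture that a camera, given by its name, has taken for a name from the list of things; names that differ only in an ending like _2 or _b are one class to them, and where a whole thing is asked for, a point or a joint stands for the part that bears it (a point fixed in the world has none). Each returns a list of dicts, best first, with "confidence" (0 to 1); they miss things now and then, are a little off and sometimes report something else, mostly with a low value. They report only what shows in the picture. A call takes as long as a camera call. They do not tell look-alikes from the thing itself.
- finder.boxes_of(camera, target): "point" ([row, column] in pixels, amid what is visible of it).
- finder.trace(camera, target): "pixels" (384x512 bool, what is visible of it) and "point" ([row, column] in pixels, amid what is visible of it).
- finder.spot_point(camera, target): "point" ([row, column] in pixels: a listed point, or the origin of a listed thing).
The state is a dict: "t": time; "joints": joint angles; "dq": joint speeds; "joint_torque": joint torques, N m; "eef_pos": TCP position; "tool_rot": TCP orientation; "force": force on the tool from outside, world axes, zero at the start; "moment": the same for the moment, N m; "gripper_width": finger opening in mm; "grip_force": force on a finger pad.
Only numpy, scipy, OpenCV 4.12 (cv2) and the standard library are available. Lean on these libraries where they do the work, as an engineer would, in place of code of your own. Each camera call takes 0.05 s, during which the arm holds its last target. There are 200 camera calls.

## Working session

There is one attempt and no reset: what is moved stays moved. The work goes in short steps, Python scripts to look and compute and a tool call to move; the robot and the scene stay as the last step left them, time stands still between calls to the robot, and variables do not carry over. Pictures are saved under pics/ and viewed, at most 10 in all, crops included, and the job is handed in when it is done.

Besides the shell and the picture viewer there is one more tool, called after "Call:" by a JSON object that holds its "name" and its "arguments", one argument or row to a line. arm_command: Moves the arm, as the interface text tells. Its arguments: {"type":"object","properties":{"commands":{"type":"array"},"gripper":{"type":"number"},"force":{"type":"number"}},"required":["commands"]}

```bash
mkdir -p pics; cat > h.py <<'E'
import numpy as np, cv2
from plant import manip, optics, hand_in, finder
def cam(name):
    o=manip.get_obs(); im,d=optics.get_image(name); m=optics.camera_model(name)
    K=np.array(m['mtx'])
    if 'R' in m: R=np.array(m['R']);t=np.array(m['t']); Rw=R.T; tw=-R.T@t
    else:
        T=np.array(m['tool_from_camera']); r,p,y=o['tool_rot']
        from scipy.spatial.transform import Rotation as Ro
        Rt=Ro.from_euler('xyz',[r,p,y]).as_matrix(); Rw=Rt@T[:3,:3]; tw=Rt@T[:3,3]+np.array(o['eef_pos'])
    return im,d,K,Rw,tw
def cloud(d,K,Rw,tw):
    v,u=np.mgrid[:d.shape[0],:d.shape[1]]
    P=np.stack([(u-K[0,2])/K[0,0]*d,(v-K[1,2])/K[1,1]*d,d],-1)
    return P@Rw.T+tw
def onplane(pt,z,K,Rw,tw):
    r,c=pt; ray=Rw@np.array([(c-K[0,2])/K[0,0],(r-K[1,2])/K[1,1],1]); return tw+ray*(z-tw[2])/ray[2]
def save(im,f): cv2.imwrite('pics/'+f,im[...,::-1])
E
python3 - <<'E'
from h import *
print(manip.get_obs())
for n in ['top','scene']:
    im,d,K,Rw,tw=cam(n); save(cv2.resize(im,(800,600)),n+'1.png'); P=cloud(d,K,Rw,tw)
    for t in ['pull','pull_mouth','dowel_tip','left_pull','tray','organiser','dish','tin','glue','flask']:
        L=finder.spot_point(n,t)
        for q in L[:5]:
            r,c=map(int,np.round(q['point'])); 
            print(n,t,round(q['confidence'],2),(r,c),P[min(max(r,0),383),min(max(c,0),511)].round(0))
E
```

```text
{'t': 0.0, 'joints': array([-1.28162820e+00,  4.91560928e-01,  1.55946476e+00, -1.49140548e-05,
        1.09165724e+00, -1.05574676e-01]), 'dq': array([-0.00269485, -0.00128141,  0.00043415, -0.00140381,  0.0008782 ,
        0.00075481]), 'joint_torque': array([ 2.47409749e-03, -6.12635851e+01, -2.58178121e+01,  6.93100621e-02,
        4.82236978e-02, -6.92578283e-05]), 'eef_pos': array([ 240.32003667, -576.68949604,  214.05561583]), 'tool_rot': array([-3.14050706e+00, -1.01737844e-04,  3.94749633e-01]), 'force': array([-0.53235804,  0.97669999,  0.31908066]), 'moment': array([ 0.03865037,  0.02112108, -0.03356856]), 'grip_force': 0.0, 'gripper_width': 95.17819704728942}
top pull 0.95 (178, 355) [ 581. -166.   52.]
top pull 0.91 (268, 323) [357. -87.  50.]
top pull 0.58 (216, 333) [ 485. -113.   41.]
top pull_mouth 0.71 (183, 347) [ 574. -156.   13.]
top pull_mouth 0.67 (215, 335) [ 488. -119.   37.]
top pull_mouth 0.6 (197, 270) [533.  44.   0.]
top pull_mouth 0.58 (261, 315) [371. -73.  17.]
top dowel_tip 0.79 (192, 268) [543.  50.  28.]
top dowel_tip 0.44 (188, 270) [553.  45.  28
[... 816 characters left out ...]
mouth 0.87 (232, 169) [ 501. -127.   38.]
scene pull_mouth 0.84 (265, 182) [ 590. -161.   54.]
scene dowel_tip 0.77 (202, 242) [548.  44.  27.]
scene dowel_tip 0.27 (334, 142) [ 628. -288.   21.]
scene left_pull 0.73 (186, 303) [623. 173.  37.]
scene tray 0.71 (211, 246) [565.  39.  13.]
scene tray 0.39 (234, 278) [678.  18.  58.]
scene organiser 0.74 (234, 279) [679.  20.  57.]
scene dish 0.82 (273, 104) [ 461. -270.    1.]
scene dish 0.33 (335, 145) [ 633. -285.   19.]
scene tin 0.87 (338, 142) [ 634. -292.   20.]
scene tin 0.55 (237, 266) [665.  -4.  59.]
scene glue 0.87 (141, 318) [546. 337.  26.]
scene glue 0.36 (274, 104) [ 464. -272.    2.]
scene flask 0.79 (122, 283) [421. 339.  21.]
```

View pics/top1.png

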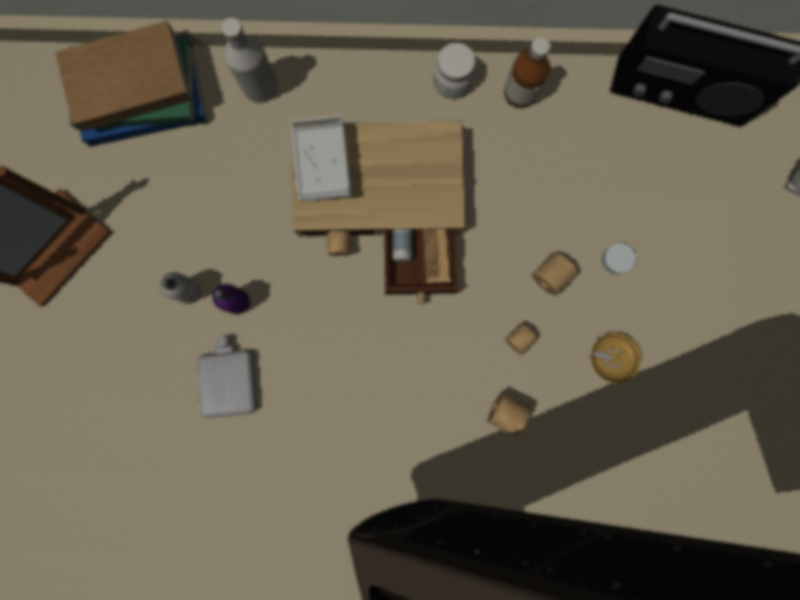

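View pics/scene1.png

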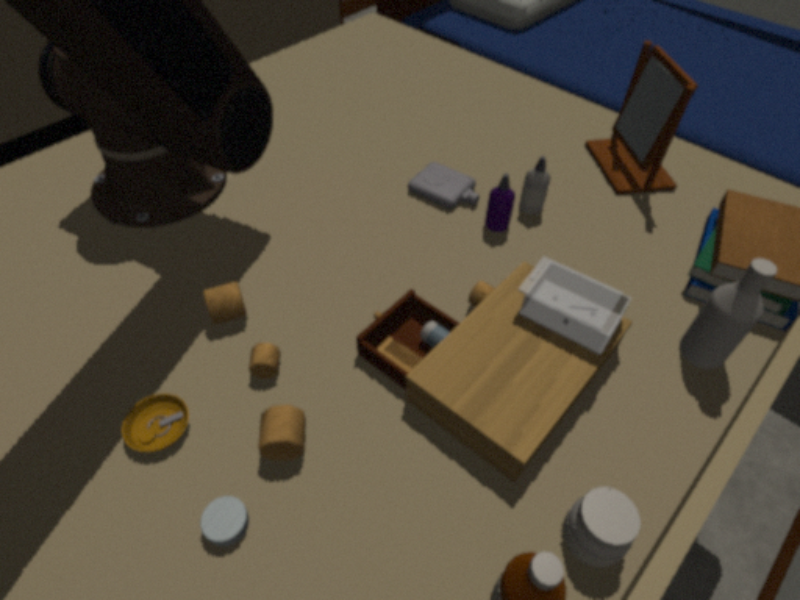

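```bash
python3 - <<'E'
from h import *
for n in ['top','scene']:
    im,d,K,Rw,tw=cam(n); P=cloud(d,K,Rw,tw)
    print(n,'cam at',tw.round())
    for t in ['pull','tray','organiser','left_pull','acrylic_box']:
        for q in finder.trace(n,t)[:4]:
            m=q['pixels']&(d>0); X=P[m]; X=X[(X[:,2]>8)]
            if len(X)<10: continue
            zt=np.percentile(X[:,2],90); Xt=X[X[:,2]>zt-5]
            print(n,t,round(q['confidence'],2),m.sum(),'ztop',zt.round(),'lo',np.percentile(X,2,0).round(),'hi',np.percentile(X,98,0).round(),'topface rect',[np.round(a,1) for a in cv2.minAreaRect(Xt[:,:2].astype(np.float32))])
    if n=='top': save(cv2.resize(im[150:300,280:410],(780,600)[:2] if 0 else (520,600),interpolation=cv2.INTER_CUBIC),'crop_top.png')
    else: save(cv2.resize(im[165:315,100:230],(520,600),interpolation=cv2.INTER_CUBIC),'crop_scene.png')
E
python3 -c "
import cv2,numpy as np
a=cv2.imread('pics/crop_top.png');b=cv2.imread('pics/crop_scene.png')
cv2.imwrite('pics/crops.png',cv2.resize(np.hstack([a,b]),(800,462)))"
```

```text
top cam at [426.  80. 959.]
top pull 0.9 476 ztop 54.0 lo [ 337. -124.   19.] hi [390. -68.  56.] topface rect [array([362.8, -97. ]), array([50.4, 32.7]), np.float64(64.8)]
top pull 0.81 476 ztop 54.0 lo [ 563. -198.   16.] hi [ 621. -141.   56.] topface rect [array([ 592.6, -172.2]), array([32.7, 51.3]), np.float64(48.5)]
top pull 0.78 227 ztop 39.0 lo [ 463. -137.   13.] hi [503. -97.  41.] topface rect [array([ 484.8, -118.2]), array([26.7, 35.2]), np.float64(46.4)]
top tray 0.86 1470 ztop 42.0 lo [546. -10.   8.] hi [660. 109.  45.] topface rect [array([606.8,  50.1]), array([100.9, 119.5]), np.float64(3.4)]
top organiser 0.67 6121 ztop 61.0 lo [633. -10.  30.] hi [831. 247.  62.] topface rect [array([744.1, 123.5]), array([180.4, 278.5]), np.float64(2.4)]
top left_pull 0.92 6157 ztop 61.0 lo [633. -11.  30.] hi [830. 251.  62.] topface rect [array([744.3, 123.3]), array([180.9, 278.8]), np.float64(1.9)]
top acrylic_box 0.97 1712 ztop 106.0 lo [692. 171.  75.] hi [819. 254. 107.] topface rect [array([753.9, 213.1]), array([131.5,  79.9]), np.float64(7.5)]
scene cam at [ 913. -30
[... 515 characters left out ...]
hi [646. 107.  42.] topface rect [array([601.4,  48.2]), array([ 90.1, 120.5]), np.float64(3.9)]
scene tray 0.2 191 ztop 36.0 lo [615.  61.  17.] hi [647.  88.  37.] topface rect [array([631.2,  75.4]), array([33.8, 25.9]), np.float64(1.8)]
scene organiser 0.69 9021 ztop 59.0 lo [655. -18.  15.] hi [835. 228.  60.] topface rect [array([745.2, 121.5]), array([180. , 278.1]), np.float64(2.4)]
scene left_pull 0.71 8985 ztop 59.0 lo [655. -18.  16.] hi [835. 227.  60.] topface rect [array([745., 122.]), array([180.2, 279. ]), np.float64(2.4)]
scene acrylic_box 0.72 2552 ztop 104.0 lo [695. 167.  60.] hi [821. 257. 105.] topface rect [array([755.3, 212.2]), array([130.7,  82. ]), np.float64(7.6)]
```

View pics/crops.png

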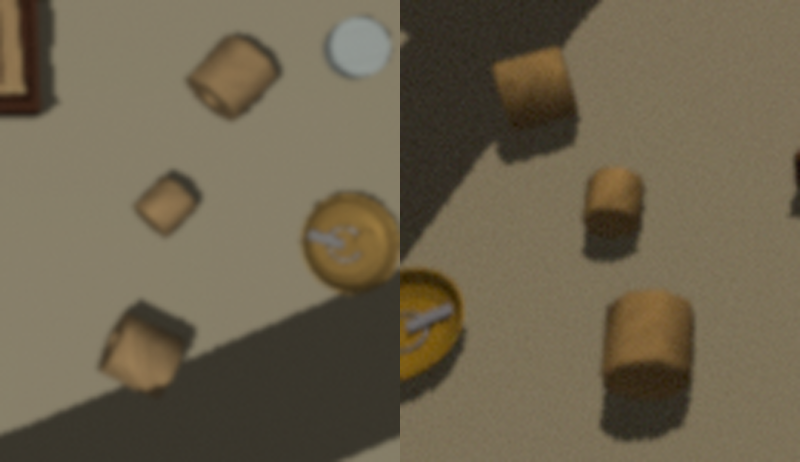

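Pull candidates in the top picture: (178,355) and (268,323), both about 54 mm high, (216,333), about 38 mm high, and the fixed left pull at (155,216). The smallest, (216,333) at about (486,-119), is the loose pull, and the crop confirms this. The tray goes in first.

Call:
{"name": "arm_command", "arguments": {
  "commands": [1.96,4.44,0,-0.0252,1.96,4.44,0,-0.0252,1.96,4.44,0,-0.0252,1.96,4.44,0,-0.0252,1.96,4.44,0,-0.0252,1.96,4.44,0,-0.0252,1.96,4.44,0,-0.0252,1.96,4.44,0,-0.0252,1.96,4.44,0,-0.0252,1.96,4.44,0,-0.0252,1.96,4.44,0,-0.0252,1.96,4.44,0,-0.0252,1.96,4.44,0,-0.0252,1.96,4.44,0,-0.0252,0,0,0,0,0,0,0,0],
  "gripper": -0.05,
  "force": 20
}}

```text
t: 3.7
eef_pos: [514.5, 44.5, 214.5]
tool_rot: [3.141, 0.001, 0.043]
force: [0.0, -0.2, -0.9]
gripper_width: 50.1
grip_force: 0.0
```

Call:
{"name": "arm_command", "arguments": {
  "commands": [0,0,-2.5,0,0,0,-2.5,0,0,0,-2.5,0,0,0,-2.5,0,0,0,-2.5,0,0,0,-2.5,0,0,0,-2.5,0,0,0,-2.3,0,0,0,0,0,1,0.04,0,0,1,0.04,0,0,1,0.04,0,0,0,0,0,0]
}}

```text
t: 5.32
eef_pos: [545.6, 45.9, 16.9]
tool_rot: [3.141, -0.001, 0.042]
force: [-0.3, 0.6, -0.2]
gripper_width: 50.1
grip_force: 0.0
```

```bash
python3 - <<'E'
from h import *
im,d,K,Rw,tw=cam('wrist'); print('wrist cam',tw.round(),'fwd',Rw[:,2].round(2),'right',Rw[:,0].round(2)); save(im,'w1.png')
E
```

```text
wrist cam [621.  49. 186.] fwd [-0.27 -0.01 -0.96] right [ 0.04 -1.    0.  ]
```

Call:
{"name": "arm_command", "arguments": {
  "commands": [1,0.04,0,0,1,0.04,0,0,1,0.05,0,0,1,0.04,0,0,1,0.04,0,0,1,0.04,0,0,1,0.04,0,0,1,0.05,0,0,1,0.04,0,0,0,0,0,0]
}}

```text
t: 6.62
eef_pos: [635.9, 49.7, 16.7]
tool_rot: [3.141, -0.002, 0.042]
force: [0.3, -0.6, -0.4]
gripper_width: 49.6
grip_force: 0.0
```

```bash
cat > tr.py <<'E'
from h import *
n='scene';im,d,K,Rw,tw=cam(n); P=cloud(d,K,Rw,tw)
for t in ['tray','dowel_tip','rollon','comb']:
    for q in finder.spot_point(n,t)[:2]: print(t,q['confidence'],np.round(q['point']),onplane(q['point'],22 if t=='dowel_tip' else 0,K,Rw,tw).round(1))
n='top';im,d,K,Rw,tw=cam(n); P=cloud(d,K,Rw,tw)
m=(abs(P[...,1]-15)<35)|(abs(P[...,1]-85)<18)
z=P[...,2]
for lo,hi,nm in((34,48,'tray wall top'),(54,66,'frame top')):
    for y in (-5,10,25,40,70,85,100):
        s=(z>lo)&(z<hi)&(abs(P[...,1]-y)<7)&(P[...,0]>500); X=P[s][:,0]
        if len(X): print(nm,y,X.min().round(1),len(X))
E
python3 tr.py
```

```text
tray 0.61 [232. 275.] [648.   48.3   0. ]
dowel_tip 0.46 [226. 268.] [634.6  38.7  22. ]
dowel_tip 0.22 [231. 277.] [656.1  42.5  22. ]
rollon 0.2 [334. 144.] [ 621.2 -285.4    0. ]
tray wall top -5 904.7 77
tray wall top 10 905.0 70
tray wall top 25 911.3 89
tray wall top 40 940.7 49
tray wall top 70 994.8 51
tray wall top 85 994.7 47
tray wall top 100 995.1 53
frame top -5 769.0 148
frame top 10 768.8 159
frame top 25 768.5 161
frame top 40 769.9 138
frame top 70 770.0 129
frame top 85 772.5 126
frame top 100 762.5 129
```

Call:
{"name": "arm_command", "arguments": {
  "commands": [0.3,0.01,0,0,0.3,0.01,0,0,0.3,0.02,0,0,0.2,0.01,0,0,0,0,0,0,0,0,0,0]
}}

```text
t: 7.68
eef_pos: [645.4, 50.2, 16.8]
tool_rot: [3.142, 0.001, 0.042]
force: [-5.1, 0.5, 4.6]
gripper_width: 49.7
grip_force: 2.6
```

Call:
{"name": "arm_command", "arguments": {
  "commands": [0.2,0.01,0,0,0,0,0,0,0,0,0,0]
}}

```text
t: 8.05
eef_pos: [645.6, 50.2, 16.7]
tool_rot: [-3.141, 0.005, 0.042]
force: [-15.1, -1.6, 9.7]
gripper_width: 49.7
grip_force: 7.3
```

Call:
{"name": "arm_command", "arguments": {
  "commands": [-1.2,-0.05,0,0,-4,-0.15,0,0,-6,0,5,0,-6,-4,6,0,-4,-5,4,0,0,0,0,0]
}}

```text
t: 8.8
eef_pos: [474.1, -21.5, 132.0]
tool_rot: [3.14, -0.004, 0.039]
force: [0.2, 0.2, 0.1]
gripper_width: 49.9
grip_force: 0.0
```

```bash
python3 - <<'E'
from h import *
im,d,K,Rw,tw=cam('top'); P=cloud(d,K,Rw,tw); z=P[...,2]
for t in('organiser','tray'):
    for q in finder.trace('top',t)[:1]:
        m=q['pixels'];X=P[m&(d>0)];zt=np.percentile(X[:,2],90);X=X[X[:,2]>zt-4]; print(t,q['confidence'],zt,cv2.minAreaRect(X[:,:2].astype(np.float32)))
for y in (-5,10,25,40,60,75,90,100):
    o=[]
    for lo,hi in((30,50),(53,66)):
        s=(z>lo)&(z<hi)&(abs(P[...,1]-y)<6)&(P[...,0]>600)&(P[...,0]<700); X=P[s][:,0]; o+= [round(float(X.min()),1) if len(X) else None,len(X)]
    print(y,o)
a=cv2.resize(im[125:215,205:325],(600,450),interpolation=cv2.INTER_CUBIC)
im,d,K,Rw,tw=cam('wrist'); print(tw.round(),manip.get_obs()['eef_pos'])
print([ (q['confidence'],q['point'],onplane(q['point'],19,K,Rw,tw)) for q in finder.spot_point('wrist','pull')[:3]])
save(im,'w2.png'); save(a,'top2.png')
E
```

```text
organiser 0.94 61.13299662998486 ((744.1917114257812, 123.42559814453125), (179.87403869628906, 278.4646911621094), 2.207292318344116)
tray 0.8 41.94399205678644 ((658.2140502929688, 50.6493034362793), (3.2910289764404297, 108.1738510131836), 3.1175098419189453)
-5 [659.7, 6, 659.6, 70]
10 [658.7, 10, 659.4, 66]
25 [658.1, 13, 659.1, 74]
40 [657.2, 13, 658.3, 77]
60 [656.5, 11, 657.7, 82]
75 [656.0, 8, 655.9, 88]
90 [655.4, 9, 655.5, 88]
100 [655.2, 8, 655.1, 90]
[550. -16. 299.] [475.14935158 -19.29840362 129.10792168]
[(0.96, [284.3, 320.6], array([359.09375223, -99.00063492,  19.        ])), (0.69, [174.9, 351.1], array([ 487.21617967, -116.66094784,   19.        ])), (0.64, [61.2, 431.6], array([ 596.56398318, -176.02009492,   19.        ]))]
```

View pics/top2.png

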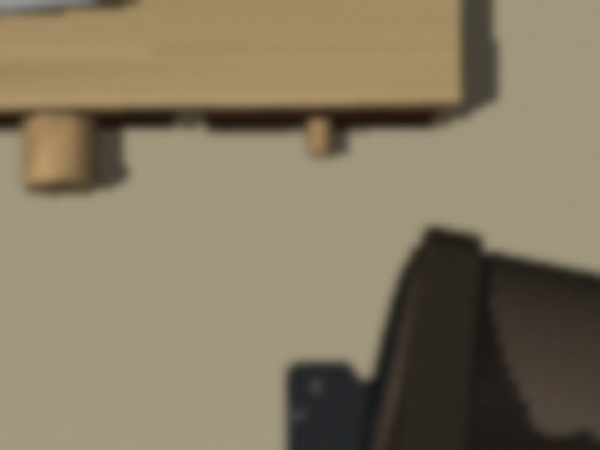

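The picture shows the tray face flush with the frame: the dowel is at (320,135), level with the shut tray on the left, and the depth edges agree within about 1 mm. Next I need to find the pull's hole end.

```bash
python3 - <<'E'
import cv2
a=cv2.imread('pics/w2.png'); cv2.imwrite('pics/w2c.png',cv2.resize(a[120:240,270:430],(800,600),interpolation=cv2.INTER_CUBIC))
E
```

```text
(no output)
```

View pics/w2c.png

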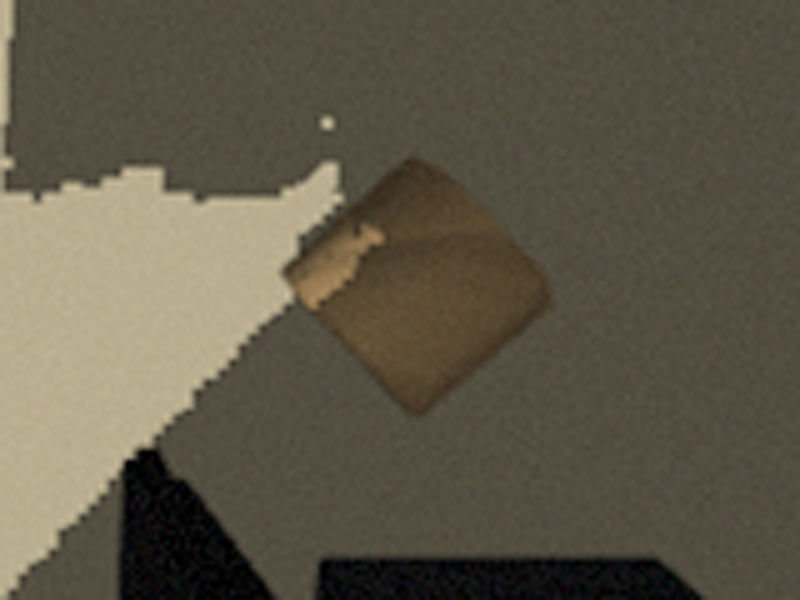

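The view is from nearly straight above, so it shows no end face. I'll move the camera to the pull's far side for an oblique view.

Call:
{"name": "arm_command", "arguments": {
  "commands": [0.5,-4,0,0,0.5,-5,0,0,0.5,-5,-1,0,0.5,-4,-2,0,0.5,-2,-2,0,0,0,0,0,0,0,0,0],
  "gripper": -1
}}

```text
t: 9.93
eef_pos: [499.8, -218.7, 79.6]
tool_rot: [-3.141, 0.001, 0.043]
force: [0.2, -0.0, 0.5]
gripper_width: 94.8
grip_force: 0.0
```

```bash
cat > look.py <<'E'
import sys
from h import *
im,d,K,Rw,tw=cam('wrist'); P=cloud(d,K,Rw,tw); print(tw.round(),manip.get_obs()['eef_pos'].round(1),K[0,0])
C=None
for q in finder.trace('wrist','pull')[:4]:
    X=P[q['pixels']&(d>0)]; X=X[X[:,2]>8]
    if len(X)<20: continue
    zt=np.percentile(X[:,2],95); Xt=X[X[:,2]>zt-3.5]; r=cv2.minAreaRect(Xt[:,:2].astype(np.float32)); print('pull',round(q['confidence'],2),q['point'],zt.round(1),[np.round(a,1) for a in r])
    if zt<46: C=np.array(q['point']).astype(int)
for q in finder.spot_point('wrist','pull_mouth')[:4]: print('mouth',q['confidence'],np.round(q['point']),onplane(q['point'],19,K,Rw,tw).round(1))
if C is not None:
    r,c=np.clip(C,[60,80],[324,432]); a=im[r-60:r+60,c-80:c+80].astype(float); a=np.clip(a*1.6,0,255).astype(np.uint8); save(cv2.resize(a,(640,480),interpolation=cv2.INTER_CUBIC),sys.argv[1])
E
python3 look.py w3.png
```

```text
[ 575. -215.  249.] [ 499.9 -218.7   80. ] 284.2407866378816
pull 0.96 [210.3, 137.0] 37.7 [array([ 495.2, -129. ]), array([24.6, 66.1]), np.float64(43.3)]
pull 0.88 [76.5, 195.2] 53.3 [array([ 593.1, -171.7]), array([30.2, 50.2]), np.float64(48.9)]
mouth 0.83 [196. 152.] [ 497.4 -131.1   19. ]
mouth 0.57 [101. 174.] [ 576.1 -152.4   19. ]
mouth 0.38 [232. 309.] [ 470.2 -268.    19. ]
```

View pics/w3.png

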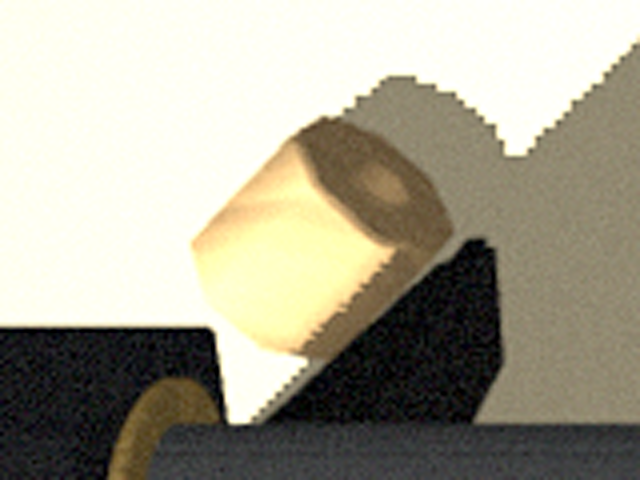

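The crop shows the (+x,-y) end face with a round spot at crop pixel (385,180), and the network's mouth point agrees. I'll check the depth there and fit the axis.

```bash
python3 - <<'E'
from h import *
im,d,K,Rw,tw=cam('wrist'); P=cloud(d,K,Rw,tw)
q=[q for q in finder.trace('wrist','pull') if abs(q['point'][1]-137)<25][0]
m=q['pixels']&(d>0)&(P[...,2]>5); X=P[m]; px=np.argwhere(m)
# axis by best yaw: end plane = max along axis
best=[]
for a in np.radians(np.arange(-60,-28,1)):
    u=np.array([np.cos(a),np.sin(a)]); s=X[:,:2]@u; h=np.histogram(s,bins=np.arange(s.min(),s.max()+1.5,1.5))[0]; best.append((h.max(),round(np.degrees(a)),))
print(sorted(best)[-5:])
a=np.radians(sorted(best)[-1][1]); u=np.array([np.cos(a),np.sin(a)]);v=np.array([-u[1],u[0]])
s=P[...,:2]@u; w=P[...,:2]@v
h,e=np.histogram(X[:,:2]@u,bins=40);print(e[0],e[-1]); print('s near mouth'); print(s[186:206,142:164].round(0).astype(int)[::2])
top=X[X[:,2]>36]; print('top flat: n',len(top),'s',np.percentile(top[:,:2]@u,[1,99]),'w',np.percentile(top[:,:2]@v,[1,99]),'w all',np.percentile(X[:,:2]@v,[1,99]), u,v)
for q in finder.spot_point('wrist','pull')[:3]: print(q['confidence'],onplane(q['point'],19,K,Rw,tw))
E
```

```text
[(np.int64(419), -42), (np.int64(433), -40), (np.int64(435), -44), (np.int64(437), -45), (np.int64(444), -41)]
424.7080885644712 462.3003284809878
s near mouth
[[461 462 462 461 462 461 461 461 461 462 461 461 461 462 462 463 463 463
  464 465 466 466]
 [462 462 461 461 461 461 461 461 461 461 461 461 461 461 461 461 461 462
  463 463 464 464]
 [461 461 461 461 461 462 462 462 461 461 461 461 461 461 461 461 461 461
  461 462 462 463]
 [461 461 461 459 459 459 459 459 460 461 461 462 461 461 461 461 461 460
  461 461 461 462]
 [575 461 462 462 457 457 457 458 459 459 460 460 460 462 462 461 461 461
  461 461 460 460]
 [461 461 461 461 461 461 456 455 457 457 458 459 459 460 460 461 460 461
  461 460 461 460]
 [461 461 461 461 461 461 461 461 456 457 456 457 458 458 459 460 461 460
  460 461 460 461]
 [461 461 461 461 461 461 461 461 461 461 456 456 457 458 459 461 461 461
  461 461 461 461]
 [460 461 460 460 461 461 461 461 460 462 461 461 461 461 461 461 461 461
  460 461 460 460]
 [459 461 461 461 460 461 461 461 461 461 461 461 461 461 461 460 461 461
  461 460 461 460]]
top flat: n 874 s [426.41467388 460.87627599] w [219.57292711 237.86331693] w all [210.24050389 247.11798886] [ 0.75470958 -0.65605903] [0.65605903 0.75470958]
0.82 [ 595.16022043 -172.02501245   19.        ]
```

The hole is confirmed: the (+x,-y) end is recessed at the mouth. The tool can only turn about vertical, so I will grip the plain end, lever the hole end up over the organiser's top edge, and finish with the hole up.

```bash
python3 - <<'E'
from h import *
o=manip.get_obs(); print(o['joints'].round(3),o['tool_rot'],o['eef_pos'])
E
```

```text
[-0.534  0.557  1.886 -0.     0.698  0.994] [ 3.14104637e+00 -7.26403422e-04  4.27671186e-02] [ 499.95464224 -219.30706194   80.31958667]
```

Call:
{"name": "arm_command", "arguments": {
  "commands": [-0.34,1.77,0,-0.132,-0.34,1.77,0,-0.132,-0.34,1.77,0,-0.132,-0.34,1.77,0,-0.132,-0.34,1.77,0,-0.132,-0.34,1.78,0,-0.133,0,0,0,0,0,0,0,0]
}}

```text
t: 11.22
eef_pos: [479.7, -113.9, 80.0]
tool_rot: [-3.141, -0.001, -0.748]
force: [-0.2, -0.1, 0.4]
gripper_width: 95.2
grip_force: 0.0
```

```bash
python3 look.py w4.png
```

```text
[ 535. -165.  249.] [ 479.6 -114.    79.9] 284.2407866378816
pull 0.97 [292.7, 326.8] 52.0 [array([ 402.3, -126.4]), array([46.5, 78.4]), np.float64(51.5)]
pull 0.85 [191.0, 254.8] 37.9 [array([ 485.1, -118.2]), array([23. , 35.7]), np.float64(46.4)]
pull 0.82 [36.8, 202.0] 53.4 [array([ 589.7, -168.4]), array([29.6, 40.9]), np.float64(47.9)]
mouth 0.97 [ 74. 212.] [ 574.3 -156.7   19. ]
mouth 0.66 [170. 254.] [ 497.7 -129.8   19. ]
mouth 0.62 [308. 299.] [369.9 -69.8  19. ]
```

Call:
{"name": "arm_command", "arguments": {
  "commands": [0,0.12,-1.5,-0.01,0,0,-2,0,0,0,-2,0,0,0,-1.4,0,0,0,-0.8,0,0,0,0,0]
}}

```text
t: 12.12
eef_pos: [479.2, -112.3, 2.3]
tool_rot: [3.141, 0.001, -0.761]
force: [0.5, -0.0, -1.0]
gripper_width: 95.4
grip_force: 0.0
```

Call:
{"name": "arm_command", "arguments": {
  "commands": [0,0,0,0,0,0,0,0,0,0,0,0,0,0,0,0,0,0,0,0,0,0,0,0],
  "gripper": 1,
  "force": 12
}}

```text
t: 12.88
eef_pos: [479.3, -112.3, 2.8]
tool_rot: [3.141, 0.0, -0.761]
force: [0.1, -0.8, -0.1]
gripper_width: 40.3
grip_force: 0.0
```

Call:
{"name": "arm_command", "arguments": {
  "commands": [0,0,0,0,0,0,0,0,0,0,0,0,0,0,0,0]
}}

```text
t: 13.38
eef_pos: [479.3, -112.3, 2.8]
tool_rot: [3.141, 0.0, -0.761]
force: [-1.1, -0.1, 0.6]
gripper_width: 37.6
grip_force: 12.0
```

Call:
{"name": "arm_command", "arguments": {
  "commands": [0,0,1,0,0,0,2,0,0,0,3,0,0,0,3,0,0,0,3,0,0,0,0,0,0,0,0,0]
}}

```text
t: 14.25
eef_pos: [479.0, -112.1, 122.5]
tool_rot: [3.141, 0.0, -0.761]
force: [-0.0, 0.8, 0.1]
gripper_width: 38.0
grip_force: 12.0
```

```bash
python3 - <<'E'
from h import *
from scipy.spatial.transform import Rotation as Ro
im,d,K,Rw,tw=cam('wrist'); P=cloud(d,K,Rw,tw); o=manip.get_obs()
Rt=Ro.from_euler('xyz',o['tool_rot']).as_matrix(); Q=(P-o['eef_pos'])@Rt
for q in finder.trace('wrist','pull')[:4]:
    X=Q[q['pixels']&(d>0)]; X=X[X[:,2]<15]
    if len(X)<20: continue
    print(q['confidence'],np.round(q['point']),'tool-frame lo/hi',np.percentile(X,2,0).round(1),np.percentile(X,98,0).round(1))
save(cv2.resize(im,(640,480)),'w5.png')
E
```

```text
0.76 [222. 257.] tool-frame lo/hi [ -2.8 -18.6 -35.7] [26.3 17.5 -4.1]
```

View pics/w5.png

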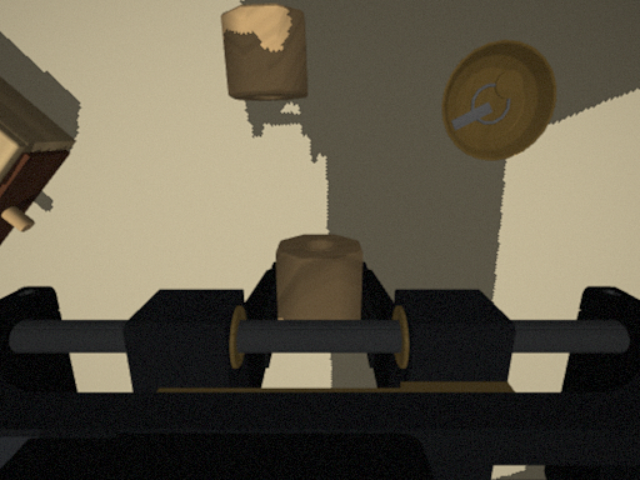

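The crop shows the pull held at its plain end with the hole at (320,243), facing away from the gripper and jutting 26 mm. I'll carry it to the organiser's right side with the hole end pointing at it.

Call:
{"name": "arm_command", "arguments": {
  "commands": [1.39,0.3,0,0.14,1.39,0.3,0,0.14,1.39,0.3,0,0.14,1.39,0.3,0,0.14,1.39,0.3,0,0.14,1.39,0.3,0,0.14,1.39,0.3,0,0.14,1.39,0.3,0,0.14,1.39,0.3,0,0.14,1.39,0.3,0,0.14,1.39,0.3,0,0.14,1.39,0.3,0,0.14,1.39,0.3,0,0.14,1.39,0.3,0,0.14,1.39,0.3,0,0.14,1.39,0.3,0,0.14,1.39,0.3,0,0.132,0,0,0,0,0,0,0,0]
}}

```text
t: 16.73
eef_pos: [714.9, -61.3, 121.8]
tool_rot: [-3.14, -0.0, 1.608]
force: [0.1, 0.3, 0.2]
gripper_width: 38.2
grip_force: 12.0
```

```bash
python3 - <<'E'
from h import *
for n in ['wrist','scene']:
    im,d,K,Rw,tw=cam(n); P=cloud(d,K,Rw,tw)
    for x in (690,705,720,735):
        s=(abs(P[...,0]-x)<6)&(P[...,2]>53)&(P[...,2]<65)&(P[...,1]>-45)&(P[...,1]<40); Y=P[s]
        if len(Y): print(n,x,len(Y),'y min',np.percentile(Y[:,1],[0,1,3]).round(1),'z',np.median(Y[:,2]).round(1))
E
```

```text
wrist 690 1140 y min [-17.9 -17.5 -16. ] z 58.3
wrist 705 1134 y min [-17.2 -16.8 -15.3] z 58.3
wrist 720 1118 y min [-16.8 -16.3 -14.9] z 58.3
wrist 735 1108 y min [-16.2 -15.8 -14.2] z 58.4
scene 705 4 y min [33.2 33.3 33.5] z 58.4
scene 720 25 y min [-17.4 -17.4 -17.3] z 58.4
scene 735 15 y min [-17.2 -17.2 -17.1] z 57.4
```

Call:
{"name": "arm_command", "arguments": {
  "commands": [0,0,-2,0,0,0,-2,0,0,0,-1.6,0,0,1.3,0,0,0,1.3,0,0,0,0,-0.45,0,0,-0.35,-0.35,0,0,-0.28,-0.4,0,0,-0.2,-0.44,0,0,-0.13,-0.47,0,0,0,0,0]
}}

```text
t: 18.2
eef_pos: [715.7, -45.6, 45.2]
tool_rot: [3.141, 0.001, 1.611]
force: [1.9, -2.2, 0.8]
gripper_width: 38.0
grip_force: 12.0
```

```bash
cat > ang.py <<'E'
from h import *
from scipy.spatial.transform import Rotation as Ro
import sys
im,d,K,Rw,tw=cam('wrist'); P=cloud(d,K,Rw,tw); o=manip.get_obs()
Rt=Ro.from_euler('xyz',o['tool_rot']).as_matrix(); Q=(P-o['eef_pos'])@Rt
for q in finder.trace('wrist','pull')[:3]:
    m=q['pixels']&(d>0); X=Q[m]; X=X[(abs(X[:,1])<13)&(X[:,2]<10)&(abs(X[:,0])<60)]
    if len(X)<20: continue
    print(round(q['confidence'],2),np.round(q['point']),'lo/hi',np.percentile(X,2,0).round(1),np.percentile(X,98,0).round(1))
    # profile along central strip: tool x vs height above TCP
    S=X[abs(X[:,1])<6]
    print([(int(x),round(float(np.median(-S[abs(S[:,0]-x)<1.5][:,2])),1)) for x in range(-12,48,3) if (abs(S[:,0]-x)<1.5).sum()>3])
print([(round(q['confidence'],2),np.round(q['point'])) for q in finder.spot_point('wrist','pull_mouth')[:3]])
if len(sys.argv)>1: save(cv2.resize(im,(640,480)),sys.argv[1])
E
python3 ang.py
```

```text
[(0.96, array([208., 258.]))]
```

Call:
{"name": "arm_command", "arguments": {
  "commands": [0,-0.02,-0.49,0,0,0.06,-0.48,0,0,0.14,-0.48,0,0,0.23,-0.44,0,0,0.3,-0.4,0,0,0,0,0]
}}

```text
t: 19.1
eef_pos: [715.3, -38.2, 22.5]
tool_rot: [-3.141, 0.001, 1.611]
force: [-0.0, -6.9, 2.4]
gripper_width: 38.2
grip_force: 12.0
```

```bash
python3 ang.py w6.png
```

```text
0.65 [244. 253.] lo/hi [ -9.5 -12.1 -56.9] [ 23.5  12.1 -29.9]
[(-12, 55.7), (-9, 56.4), (-6, 55.3), (-3, 32.1), (0, 30.9), (3, 29.7), (9, 48.0), (12, 47.3), (15, 46.2), (18, 44.7), (21, 43.5), (24, 42.0)]
[(0.75, array([256., 256.]))]
```

View pics/w6.png

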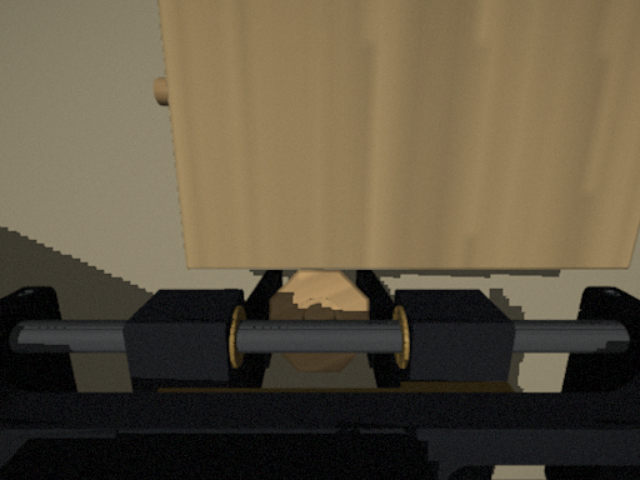

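The octagonal end with the hole now shows up between the fingers, around (320,310), tilted about 22° toward the organiser by the depth profile. I'll press a little further to straighten it.

Call:
{"name": "arm_command", "arguments": {
  "commands": [0,-0.1,-0.3,0,0,0,-0.3,0,0,0.2,0,0,0,0.2,0,0,0,0.1,0,0,0,0,0,0]
}}

```text
t: 20.0
eef_pos: [715.6, -36.3, 16.3]
tool_rot: [-3.141, 0.002, 1.611]
force: [2.3, -15.8, -1.6]
gripper_width: 38.0
grip_force: 12.0
```

```bash
python3 ang.py
```

```text
0.89 [254. 252.] lo/hi [-14.4 -12.2 -57.2] [ 20.2  12.1 -40.9]
[(-12, 56.1), (-9, 54.9), (-6, 53.9), (-3, 31.4), (0, 31.8), (6, 48.7), (9, 48.6), (12, 47.4), (15, 46.4), (18, 45.3), (21, 44.1), (30, 89.7)]
[(0.61, array([266., 255.]))]
```

Call:
{"name": "arm_command", "arguments": {
  "commands": [0,0.1,0,0,0,0.15,0,0,0,0.15,0,0,0,0.1,0,0,0,0,0,0],
  "force": 6
}}

```text
t: 20.78
eef_pos: [715.2, -29.7, 16.0]
tool_rot: [-3.141, 0.001, 1.611]
force: [1.4, -8.9, -1.8]
gripper_width: 37.8
grip_force: 6.0
```

```bash
python3 ang.py
```

```text
0.89 [284. 250.] lo/hi [-18.5 -12.2 -54.9] [ 13.2  12.3 -39.3]
[(-12, 52.2), (-9, 51.9), (-6, 51.2), (6, 46.9), (9, 46.3), (12, 45.1), (15, 44.3)]
[(0.6, array([278., 256.]))]
```

The tilt is down to about 16°, but the pull is creeping within the pads. A stable fix is to release it low beside the wall so it settles upright on its plain end, then regrip it centred.

Call:
{"name": "arm_command", "arguments": {
  "commands": [0,-0.5,0,0,0,-0.7,0,0,0,0,-0.5,0,0,0,-0.5,0,0,0,-0.4,0,0,0,0,0]
}}

```text
t: 21.68
eef_pos: [715.4, -40.5, 2.2]
tool_rot: [-3.141, -0.0, 1.611]
force: [0.1, 1.1, 0.7]
gripper_width: 38.2
grip_force: 6.0
```

```bash
python3 ang.py
```

```text
0.57 [284. 255.] lo/hi [-18.4 -12.3 -54.7] [ 13.5  12.2 -17.2]
[(-12, 51.8), (-9, 51.5), (-6, 50.4), (3, 12.7), (6, 45.7), (9, 45.5), (12, 44.4), (15, 43.7), (30, 89.2)]
[(0.77, array([280., 254.])), (0.52, array([266., 257.]))]
```

Call:
{"name": "arm_command", "arguments": {
  "commands": [0,0,0,0,0,0,0,0,0,0,0,0,0,0,0,0,0,0,0,0],
  "gripper": 0.03
}}

```text
t: 22.45
eef_pos: [715.6, -40.8, 2.8]
tool_rot: [3.142, -0.0, 1.611]
force: [-1.0, -0.0, 0.4]
gripper_width: 46.3
grip_force: 0.0
```

```bash
python3 ang.py w7.png
```

```text
0.6 [253. 256.] lo/hi [-32.9 -12.2 -88.7] [23.3 12.4 -6. ]
[(-3, 32.3), (0, 32.6), (3, 22.8), (24, 94.1), (30, 89.6)]
[(0.74, array([278., 253.]))]
```

View pics/w7.png

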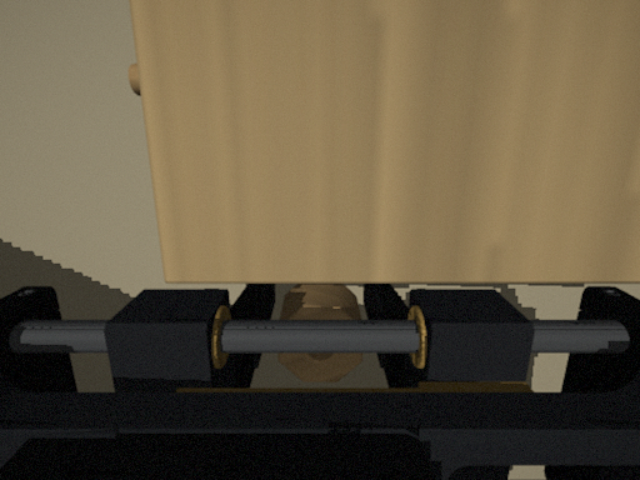

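The view fits the pull standing upright: the top face with the hole is around (320,350), and its lit side faces the wall at (320,297). I'll confirm with the cloud before gripping.

```bash
python3 - <<'E'
from h import *
im,d,K,Rw,tw=cam('wrist'); P=cloud(d,K,Rw,tw)
s=(abs(P[...,0]-715.5)<19)&(P[...,1]<-18)&(P[...,1]>-75)&(P[...,2]<50)&(P[...,2]>-5)&(d>0)
X=P[s]
for y in range(-74,-18,3):
    Z=X[(abs(X[:,1]-y)<1.5)][:,2]
    if len(Z)>2: print(y,len(Z),np.percentile(Z,[5,50,95]).round(1))
T=X[(X[:,2]>33)&(X[:,2]<39)]; print('top',len(T),T[:,:2].min(0),T[:,:2].max(0))
E
```

```text
-74 98 [34.5 35.3 36. ]
-71 191 [34.6 35.4 36.3]
-68 232 [34.5 35.4 36.2]
-65 297 [34.2 35.4 36.2]
-62 314 [32.4 35.3 36.3]
-59 66 [34.9 35.7 36.6]
-50 34 [-1.2 12.2 24.3]
-47 166 [-0.9 13.3 28.1]
-44 323 [-0.9 18.6 35.4]
-41 438 [ 4.7 34.  36. ]
-38 753 [11.  25.6 35.4]
top 1623 [698.30359979 -74.96386515] [734.41647313 -36.60097155]
```

The top face is level at 35.4 mm, so the pull stands upright with the hole up, centred at about (716.4,-56). I'll regrip it centred.

Call:
{"name": "arm_command", "arguments": {
  "commands": [0,0,0,0,0,0,0,0,0.1,-0.5,0,0,0,-0.5,0,0,0,-0.5,0,0,0,0,0,0],
  "gripper": -0.26
}}

```text
t: 23.4
eef_pos: [716.6, -56.4, 2.8]
tool_rot: [3.141, 0.0, 1.61]
force: [-0.5, 0.3, 0.6]
gripper_width: 59.9
grip_force: 0.0
```

Call:
{"name": "arm_command", "arguments": {
  "commands": [0,0,0,0,0,0,0,0,0,0,0,0,0,0,0,0,0,0,0,0,0,0,0,0],
  "gripper": 1,
  "force": 20
}}

```text
t: 24.15
eef_pos: [716.6, -55.7, 2.8]
tool_rot: [3.142, 0.0, 1.611]
force: [1.1, 0.5, 0.8]
gripper_width: 37.8
grip_force: 20.0
```

Call:
{"name": "arm_command", "arguments": {
  "commands": [0,-0.3,1,0,0,-0.5,2,0,0,-0.5,3,0,0,-0.5,3,0,0,-0.5,3,0,0,0,2,0,0,0,0,0,0,0,0,0,0,0,0,0,0,0,0,0]
}}

```text
t: 25.4
eef_pos: [716.4, -78.6, 141.8]
tool_rot: [-3.14, -0.0, 1.611]
force: [0.4, 0.5, 0.1]
gripper_width: 37.6
grip_force: 20.0
```

```bash
python3 - <<'E'
from h import *
from scipy.spatial.transform import Rotation as Ro
im,d,K,Rw,tw=cam('wrist'); P=cloud(d,K,Rw,tw); o=manip.get_obs()
Rt=Ro.from_euler('xyz',o['tool_rot']).as_matrix(); Q=(P-o['eef_pos'])@Rt
X=Q[(abs(Q[...,1])<14)&(abs(Q[...,0])<24)&(Q[...,2]>-45)&(Q[...,2]<20)&(d>0)]
for x in range(-22,23,4):
    Z=-X[abs(X[:,0]-x)<2][:,2]
    if len(Z)>2: print(x,len(Z),np.percentile(Z,[5,50,95]).round(1))
print([(round(q['confidence'],2),np.round(q['point'])) for q in finder.spot_point('wrist','pull_mouth')[:3]])
im,d,K,Rw,tw=cam('top'); P=cloud(d,K,Rw,tw); z=P[...,2]
for y in (-5,10,25,40,60,75,90,100):
    r=[]
    for lo,hi in((30,50),(53,66)):
        s=(z>lo)&(z<hi)&(abs(P[...,1]-y)<6)&(P[...,0]>600)&(P[...,0]<700); A=P[s][:,0]; r+= [round(float(A.min()),1) if len(A) else None]
    print(y,r)
E
```

```text
-22 4 [30.8 31.  31.2]
-18 10 [31.7 32.1 32.8]
-10 3 [12.4 14.6 20.9]
-6 225 [12.2 18.7 25.8]
-2 122 [24.9 32.4 33.3]
2 211 [31.6 32.5 33.3]
6 347 [31.6 32.5 33.5]
10 393 [30.9 32.3 33.2]
14 557 [ 3.4 31.7 33.1]
18 819 [ 0.9 20.6 32.5]
[(0.6, array([252., 256.]))]
-5 [658.9, 659.7]
10 [658.7, 659.0]
25 [658.0, 658.7]
40 [657.4, 657.9]
60 [656.8, 656.6]
75 [656.3, 655.9]
90 [655.4, 655.2]
100 [655.2, 654.8]
```

```bash
python3 -c "
from plant import hand_in
print(hand_in())"
```

```text
the job is handed in; nothing more can be done
None
```

The tray is fully home and flush with the frame, and I handed the job in with the loose pull held still in the gripper, hole facing up, its middle about 155 mm above the ledge; I didn't re-check the roll-on and comb inside the shut tray.

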